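# Tighten the bench-pin clamp

### The arm

A 7-joint arm with a two-finger parallel gripper is mounted at the origin on the work surface. World frame = base frame: x ahead of the robot, y to its left, z up, the work surface at z = 0. Lengths are in m, angles in rad, forces in N, time in s.
With the tool pointing down it reaches from about 0.4 to 0.85 m from the base axis. Payload 4.5 kg.
Tool frame: the origin (TCP) lies at the very end of the fingers, on their centre line; the grasp point (between the pads) lies 19 mm behind it; z points along the fingers, y is the line along which they close (so a half turn about z gives the same grasp; the last joint's range is limited). The gripper opens to 88 mm and grips with 3 to 60 N. Pads are 18 mm wide; open, the fingers measure 123 mm over their backs; the gripper's body (75 mm by 187 mm) begins 45 mm behind the grasp point.
Start: joints at [1.275, 0.689, -0.195, 1.565, 0.157, 0.902, -0.215], TCP at [0.202, -0.591, 0.207] pointing down, gripper open.
Joint ranges: [-3.01, 3.01], [-0.46, 2.08], [-1.47, 1.51], [0.13, 2.56], [-1, 4.14], [0.04, 2.09], [-2.66, 2.66]. Speed limits (rad/s): [2.57, 2.57, 3.14, 3.14, 3.14, 3.14, 3.14].

### API

Orientations are given as a unit quaternion [x, y, z, w].
In Python, from plant import r gives the robot as it stands. The module is installed in compiled form; this text tells all that it offers.
- The arm moves only by the tool step_arm, never from a script. Its argument "increments" is a list of rows, each a list of 2 entries, a list of its own where there are three numbers: the shift along the world's x, y, z in cm, then the turn, a rotation vector about the world's x, y, z in degrees. A call has exactly 10 rows; each row shifts and turns the commanded pose from where the row before left it; what a row does not reach is not made up. A row lasts 1/10 s, in which the tool goes at most 50 mm and 8.59 degrees, less where a joint would pass 70% of its speed; a pose out of reach is approached as far as the arm can. A call is refused whole if a number of a shift passes 5 or a number of a turn 8.59, either way. A call with a gripper value outside its range is refused whole. "fingers" is the opening, from 0 (shut) to 1 (fully open), set as the call begins (left out, the last holds). The fingers move at their own pace and stop on an object; "grip_force" is the grip in N (left out, the last holds). Time passes only in rows, so rows that do not move let the fingers close, or fill a call up. It gives the time, the measured TCP pose, the force, the opening and the grip force at its end, in the units of the state.
- r.get_state(): the state, without advancing time (a new reading comes with each control period).
- r.snapshot(name): name is "scene" or "top" or "wrist"; returns (picture, depth): 384x512x3 uint8, red, green, blue; 384x512 float32, m along the optical axis (not along the pixel's ray), 0 where there is no reading.
- r.calibration(name): a dict with "fov_y" (degrees; the focal length in pixels is half the picture's height over the tangent of half this angle, whatever the lens; pixels are square), "cx", "cy" (the principal point, pixels), "k1" (the pictures are not rectified: a ray, as slopes to the right and down, at radius r is drawn at 1 + k1 r^2 times it, then the intrinsics apply), "R" (3x3) and "t" (3): a world point X has camera coordinates R X + t. Camera axes: x right, y down, z forward; pixel columns grow to the right and rows downward; lengths in m; the calibration is good to about 2 mm. A picture is of the moment at which its call begins: read the wrist's pose just before it. calibration takes no time and is no camera call; for the wrist camera it gives the pose at the moment of the call.
- r.finish_job(): hands the job in; it is judged then, once.
The state is a dict: "clock": time; "q": joint angles; "qd": joint speeds; "joint_torque": joint torques, N m; "tool_pos": TCP position; "eef_rot": TCP orientation; "contact_force": force on the tool from outside, world axes, zero at the start; "moment": the same for the moment, N m; "opening": opening from 0.0 (shut) to 1.0 (fully open); "finger_force": force on a finger pad.
Only numpy, scipy, OpenCV 4.12 (cv2) and the standard library are available. Lean on these libraries where they do the work, as an engineer would, in place of code of your own. Each camera call takes 0.05 s, during which the arm holds its last target. There are 200 camera calls.

### The job

The clamp that holds the wooden bench pin is loose. Take the flat-bladed key from its stand, set its blade in the slots of the two brass clamp screws in turn and tighten each clockwise until it comes up against its stop; then put the key back in its stand, hanging upright by its collar, and let go. Leave the other things on the bench where they are.

Things in the scene. Friction and masses are not known exactly. Their poses are not given: they have to be found in the camera images.
- clamp: the bench-pin clamp, fixed: dark steel base 110 x 150 mm, a wooden bench pin with notched nose, and a bright steel bar 50 x 150 mm across the top (top face 48 mm above the bench) with two screw heads. Origin on the bench under the middle of the bar; x points away from the pin's nose (nose reaches 150 mm to -x), y along the bar, z up
- screw_left_top (a point): centre of the top face, 61 mm above the bench, of the captive brass screw at the bar's +y end (50 mm from its middle). Head 40 mm across, 13 mm tall, with two slots crossing at right angles at its centre, each 7.5 mm wide, 9 mm deep, edge to edge. It turns about the vertical and does not rise or sink. This point does not turn with it: slot direction is not given, see it or feel for it
- screw_right_top (a point): the same for the like screw at the bar's -y end, 100 mm from the other
- screw_left (a joint): turn of the screw at the bar's +y end, rad: grows clockwise seen from above (tightening), from 0 (loose) to a hard stop at 2.0 (tight). Starts between 0 and 0.9. Stiff, about 0.1 N m of friction; stays where it is left. The value does not tell the slots' direction, which differs between screws and runs
- screw_right (a joint): the same for the screw at the bar's -y end
- key_grip (a point): middle of the wooden handle of the key, a loose flat-bladed screw key 113 mm tall, 160 g, standing blade down in its stand. On the key's axis, 88 mm above the blade's end. z up along the key, y along the width of handle and blade, x across their thickness. Handle 20 mm thick (x), 46 mm wide (y), from 61 to 113 mm above the blade's end
- key_tip (a point): middle of the end of the key's blade, on the key's axis, 88 mm below key_grip, same axes. Blade 4.4 mm thick (x), 20 mm wide (y), rounded edges, 12 mm long; above it a round shank 14 mm thick up to 55 mm, then a collar 48 mm across from 55 to 61 mm, then the handle
- stand: the key's wooden stand, fixed: a block 76 x 76 mm, 60 mm tall, with a square hole of about 29 mm from top to bottom in the middle, in which the key hangs with its collar resting on the block's top. Origin on the bench under its middle, z up. With the key in place key_grip lies 93 mm above the bench
- brush: bystander: a wooden bench brush lying on its bristles, 150 x 35 x 34 mm; origin at its underside or middle; leave it alone
- bench_block: bystander: a square steel bench block 65 x 65 x 22 mm; origin at its underside or middle; leave it alone
- hammer: bystander: a hammer 220 mm long lying down; origin at its underside or middle; leave it alone
- file: bystander: a flat file with a round wooden handle, 220 mm long, lying down; origin at its underside or middle; leave it alone
- jar: bystander: a green jar with cork top, 60 mm across, 75 mm tall; origin at its underside or middle; leave it alone
- ink_a: bystander: a black bottle 52 mm across, 80 mm tall; origin at its underside or middle; leave it alone
- ink_b: bystander: another black bottle of the same size; origin at its underside or middle; leave it alone
Things that resemble listed ones, but are neither listed nor needed, are in the scene too. What is shaped like the part that bears key_grip but blue or red is not meant. What is shaped like the stand but blue is not meant.

How it is judged:
On the way, in this order (a step that is already met when the one before it is completed fails the run):
1. the key is taken out of its stand (z of key_tip in the frame of stand above 0.062 m), for 0.1 s.
2. one screw is brought up to its stop (past 1.9 rad) with the key's blade in its slot (((value of joint screw_left above 1.9 rad and horizontal distance between key_tip and screw_left_top below 0.008 m and z of key_tip in the frame of screw_left_top below -0.003 m) or (value of joint screw_right above 1.9 rad and horizontal distance between key_tip and screw_right_top below 0.008 m and z of key_tip in the frame of screw_right_top below -0.003 m))), for 0.1 s.
3. the other screw too is brought up to its stop with the key's blade in its slot (((value of joint each of screw_left, screw_right above 1.9 rad and horizontal distance between key_tip and screw_left_top below 0.008 m and z of key_tip in the frame of screw_left_top below -0.003 m) or (value of joint each of screw_left, screw_right above 1.9 rad and horizontal distance between key_tip and screw_right_top below 0.008 m and z of key_tip in the frame of screw_right_top below -0.003 m))), for 0.1 s.
At the end, for the whole second after the job is handed in: both screws read more than 1.9 rad (stop at 2.0) and the key hangs in its stand: key_grip within 12 mm of the stand's axis and 88 to 98 mm above the bench, tilted less than 0.12 rad, at rest (value of joint each of screw_left, screw_right above 1.9 rad and horizontal distance between key_grip and stand below 0.012 m and z of key_grip in the frame of stand between 0.088 and 0.098 m and angle between key_grip's own z axis and vertical below 0.12 rad and linear speed of key below 0.02 m/s); the robot touches nothing.
It fails at once if a bystander is moved more than 30 mm (distance of any of brush, bench_block, hammer, file, jar, ink_a, ink_b from where it was at the start of the episode above 0.03 m).
It also fails if it takes over 72 s, if anything falls off the work surface, if the arm or the gripper's body presses on something with over 40 N, if the wrist force passes 120 N, or if a joint passes its speed limit or range.

## Working session

There is one attempt and no reset: what is moved stays moved. The work goes in short steps, Python scripts to look and compute and a tool call to move; the robot and the scene stay as the last step left them, time stands still between calls to the robot, and variables do not carry over. Pictures are saved under pics/ and viewed, at most 10 in all, crops included, and the job is handed in when it is done.

Besides the shell and the picture viewer there is one more tool, called after "Emit:" as name(argument=value, ...), one argument or row to a line, values as JSON. step_arm: Moves the arm, as the interface text tells. Its arguments: {"type":"object","properties":{"increments":{"type":"array","items":{"type":"array"}},"fingers":{"type":"number"},"grip_force":{"type":"number"}},"required":["increments"]}

```bash
mkdir -p pics; cat > h.py <<'E'
import numpy as np, cv2
from plant import r
def K(c):
    f=192/np.tan(np.radians(c['fov_y'])/2); return np.array([[f,0,c['cx']],[0,f,c['cy']],[0,0,1.]])
def ray(c,px):
    p=np.array(px,float).reshape(-1,1,2)
    u=cv2.undistortPoints(p,K(c),np.array([c['k1'],0,0,0.]))[:,0]
    R=np.array(c['R']);d=np.c_[u,np.ones(len(u))]@R   # camera depth 1
    return -R.T@np.array(c['t']),d
def plane(c,px,z):
    o,d=ray(c,px); return o+d*((z-o[2])/d[:,2])[:,None]
def cloud(c,dep):
    v,u=np.mgrid[:384,:512]; o,d=ray(c,np.c_[u.ravel(),v.ravel()])
    return (o+d*dep.reshape(-1,1)).reshape(384,512,3)
E
python3 - <<'E'
from h import *
s=r.get_state();print(s['clock'],s['tool_pos'],s['eef_rot'],s['opening'])
for n in('scene','top'):
    p,d=r.snapshot(n);c=r.calibration(n);np.savez('pics/'+n,p=p,d=d,**c);cv2.imwrite(f'pics/{n}.png',p[...,::-1]);print(n,c)
E
```

```text
0.0 [ 0.20213385 -0.59069181  0.20592531] [ 9.86423414e-01  1.64219477e-01 -2.24012111e-04 -8.72920065e-04] 1.0008732208259734
scene {'fov_y': 44.39655157650219, 'cx': 246.9825326760948, 'cy': 195.30853464109293, 'k1': -0.021082682165138283, 'R': array([[ 0.54959687,  0.83512868, -0.02243567],
       [ 0.44387677, -0.31465499, -0.83902661],
       [-0.70775469,  0.45116773, -0.54362762]]), 't': array([-0.34654463, -0.19428442,  2.04372694])}
top {'fov_y': 53.47251756412455, 'cx': 267.91511789673893, 'cy': 189.74474234720608, 'k1': 0.03028588655509354, 'R': array([[-0.02166473, -0.99961167,  0.01752588],
       [-0.98648366,  0.01852572, -0.16280902],
       [ 0.16242112, -0.02081621, -0.98650193]]), 't': array([0.00698586, 0.58933739, 1.07608835])}
```

View pics/top.png

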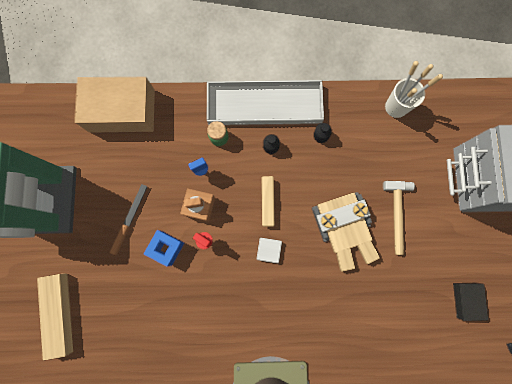

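View pics/scene.png

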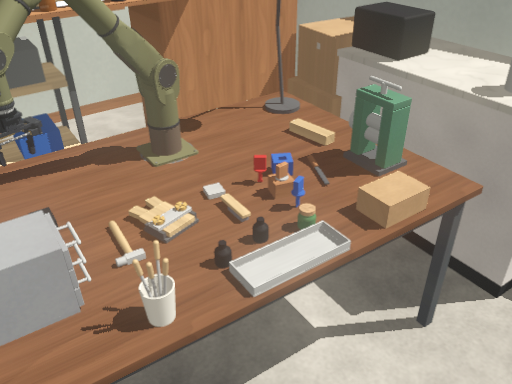

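The top view shows the stand with the wooden key at (197,204), the screws at about (329,221) and (361,209), the red and blue decoys near the stand, and the blue stand at (163,248). Next I measure these from the depth.

```bash
python3 - <<'E'
from h import *
for n in('top','scene'):
    z=np.load(f'pics/{n}.npz');c={k:z[k] for k in('fov_y','cx','cy','k1','R','t')};P=cloud(c,z['d']);p=z['p']
    np.save(f'pics/{n}_P.npy',P)
    near=lambda x0,x1,y0,y1:(P[...,0]>x0)&(P[...,0]<x1)&(P[...,1]>y0)&(P[...,1]<y1)
    if n=='top':
        for q in((197,204),(194,201),(329,221),(361,209),(345,215)): print(q,P[q[1],q[0]].round(4))
        k=P[204,197]
    m=near(k[0]-.06,k[0]+.06,k[1]-.06,k[1]+.06)
    print(n,'z hist',np.histogram(P[m][:,2],np.arange(0.0,.15,.01)))
    for a,b in((.052,.064),(.064,.075),(.09,.13),(.112,.13)):
        s=m&(P[...,2]>a)&(P[...,2]<b)
        if s.sum()>5:
            rc=cv2.minAreaRect((P[s][:,:2]*1000).astype(np.float32));print(a,b,s.sum(),P[s].mean(0).round(4),rc)
    g=P[215,345] if n=='top' else g
    m=near(g[0]-.09,g[0]+.09,g[1]-.09,g[1]+.09)&(P[...,2]>.054)&(P[...,2]<.07)
    nl,lab,st,ce=cv2.connectedComponentsWithStats(m.astype(np.uint8))
    for i in range(1,nl):
        if st[i,4]>20:
            print('screw',st[i],P[lab==i].mean(0).round(4),cv2.minEnclosingCircle((P[lab==i][:,:2]*1000).astype(np.float32)))
p=np.load('pics/top.npz')['p'];q=np.load('pics/scene.npz')['p']
a=cv2.resize(p[190:240,310:380],None,fx=8,fy=8,interpolation=3);b=cv2.resize(p[180:230,170:230],None,fx=8,fy=8,interpolation=3)[:400]
cv2.imwrite('pics/c1.png',np.hstack([a,b])[:,:,::-1][:, :1040] if 0 else cv2.resize(np.hstack([a,b]),(780,300))[...,::-1])
E
```

```text
(197, 204) [0.5427 0.1923 0.1123]
(194, 201) [0.5507 0.2    0.116 ]
(329, 221) [ 0.4934 -0.1804  0.0517]
(361, 209) [ 0.5269 -0.2763  0.0497]
(345, 215) [ 0.5104 -0.229   0.0471]
top z hist (array([318,  17,  18,  18,  15, 285, 253,   9,  13,  11,   9, 120,   8,
         0]), array([0.  , 0.01, 0.02, 0.03, 0.04, 0.05, 0.06, 0.07, 0.08, 0.09, 0.1 ,
       0.11, 0.12, 0.13, 0.14]))
0.052 0.064 473 [0.5505 0.2005 0.0595] ((551.54052734375, 204.5908203125), (76.89861297607422, 76.03601837158203), 75.6368637084961)
0.064 0.075 63 [0.5426 0.2054 0.0668] ((551.4384155273438, 201.09686279296875), (45.195587158203125, 77.80652618408203), 13.879179954528809)
0.09 0.13 148 [0.5487 0.205  0.1145] ((549.9542846679688, 206.5477294921875), (20.319202423095703, 46.04273986816406), 8.189943313598633)
0.112 0.13 124 [0.5498 0.2058 0.1171] ((549.9225463867188, 206.5218048095703), (20.245058059692383, 45.99916458129883), 8.500885963439941)
screw [354 203  11  11  51] [ 0.5324 -0.2651  0.0601] ((528.7369995117188, -269.3919677734375), 19.08660125732422)
screw [363 206   5   8  27] [ 0.5239 -0.2861  0.060
[... 819 characters left out ...]
7.82357788085938, 83.302001953125), 75.98958587646484)
0.064 0.075 45 [0.5599 0.1963 0.069 ] ((560.2758178710938, 197.8328399658203), (47.35595703125, 50.559722900390625), 6.519874095916748)
0.09 0.13 112 [0.5546 0.1983 0.1071] ((551.4248657226562, 201.82284545898438), (25.253089904785156, 55.04821014404297), 5.252080917358398)
0.112 0.13 47 [0.5526 0.2    0.1161] ((551.876220703125, 198.73719787597656), (21.340957641601562, 49.10667037963867), 11.691608428955078)
screw [175 202  13   8  68] [ 0.5    -0.1781  0.0592] ((496.3731994628906, -177.94651794433594), 24.573776245117188)
screw [153 215  12  10  80] [ 0.5299 -0.273   0.0591] ((528.714111328125, -274.3543701171875), 22.290618896484375)
```

View pics/c1.png

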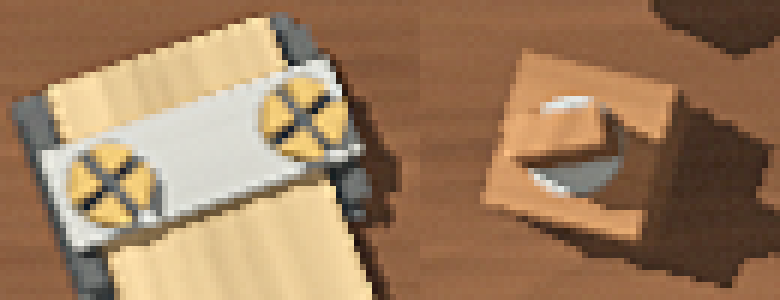

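```bash
python3 - <<'E'
from h import *
s=r.get_state();c=r.calibration('wrist');R=np.array(c['R']);print(c['fov_y'],(-R.T@c['t']-s['tool_pos']).round(3),R.round(2))
E
```

```text
59.26447813105347 [0.063 0.022 0.177] [[ 0.32 -0.95 -0.  ]
 [-0.91 -0.31  0.26]
 [-0.25 -0.08 -0.96]]
```

Emit:
step_arm(
  increments=[
    [[3.1, 3.7, -0.2], [0, 0, 7.9]],
    [[3.1, 3.7, -0.2], [0, 0, 7.9]],
    [[3.1, 3.7, -0.2], [0, 0, 7.9]],
    [[3.1, 3.7, -0.2], [0, 0, 7.9]],
    [[3.1, 3.7, -0.2], [0, 0, 7.9]],
    [[3.1, 3.7, -0.2], [0, 0, 7.9]],
    [[3.1, 3.7, -0.2], [0, 0, 7.9]],
    [[3.1, 3.7, -0.2], [0, 0, 7.9]],
    [[3.1, 3.7, -0.2], [0, 0, 7.9]],
    [[3.1, 3.7, -0.2], [0, 0, 7.9]],
  ],
)

```text
clock: 1.1
tool_pos: [0.5131, -0.2198, 0.1864]
eef_rot: [0.655, 0.756, -0.0, -0.0]
contact_force: [0.9, -0.2, 0.6]
opening: 0.998
finger_force: 0.0
```

```bash
python3 - <<'E'
from h import *
s=r.get_state();c=r.calibration('wrist');p,d=r.snapshot('wrist');print(s['q'].round(2),s['tool_pos'],s['qd'].round(3).max())
np.savez('pics/w1',p=p,d=d,**c)
cv2.imwrite('pics/w1.png',p[...,::-1])
P=cloud(c,d)
m=(P[...,2]>.044)&(P[...,2]<.07)&(abs(P[...,0]-.511)<.11)&(abs(P[...,1]+.225)<.11)
print(np.histogram(P[m][:,2],np.arange(.044,.071,.002)))
E
```

```text
[ 0.64  0.67 -0.53  1.78  0.45  0.82  0.03] [ 0.51313083 -0.21983982  0.1864472 ] 0.347
(array([ 315, 3998,  679,  845,  206,   66,   64,  665, 1009,   11,    0,
          0,    0]), array([0.044, 0.046, 0.048, 0.05 , 0.052, 0.054, 0.056, 0.058, 0.06 ,
       0.062, 0.064, 0.066, 0.068, 0.07 ]))
```

View pics/w1.png

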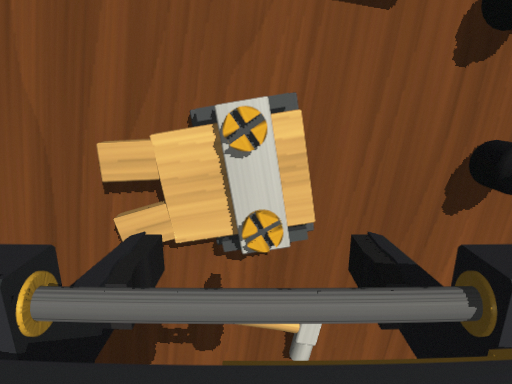

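The wrist view shows the left screw at (244,130) and the right one at (262,231), both with clear crossed slots.

```bash
cat > screws.py <<'E'
from h import *
def screws(p,d,c):
    P=cloud(c,d); out=[]
    hsv=cv2.cvtColor(p,cv2.COLOR_RGB2HSV)
    m=(P[...,2]>.055)&(P[...,2]<.068)&(hsv[...,1]>120)
    m&=(abs(P[...,0]-.511)<.12)&(abs(P[...,1]+.225)<.12)
    v,u=np.nonzero(m); X=plane(c,np.c_[u,v],.061)[:,:2]; 
    for y0 in(-.178,-.274):
        Y=X[np.hypot(X[:,1]-y0,X[:,0]-(.499 if y0>-.2 else .526))<.035]
        (cx,cy),rad=cv2.minEnclosingCircle((Y*1000).astype(np.float32)); ctr=np.array([cx,cy])/1000
        q=Y-ctr; th=np.arctan2(q[:,1],q[:,0]); w=np.hypot(q[:,0],q[:,1])
        s=(w>.006)&(w<.019)
        a=np.degrees(np.angle(-np.exp(4j*th[s]).sum()))/4  # slot direction mod 90
        e=[np.histogram(((np.degrees(th[s])-a+45)%90)-45,np.arange(-45,46,10))[0]]
        out.append((ctr.round(4),round(rad,1),round(a,1),e[0]))
    return out
E
python3 - <<'E'
from screws import *
s0=r.get_state()
c=r.calibration('wrist');p,d=r.snapshot('wrist');c2=r.calibration('wrist')
print(np.abs(c2['t']-c['t']).max())
for o in screws(p,d,c):print(o)
z=np.load('pics/w1.npz')
for o in screws(z['p'],z['d'],{k:z[k] for k in('fov_y','cx','cy','k1','R','t')}):print(o)
print(s0['q'].round(3))
E
```

```text
0.0010714261035389416
(array([ 0.4962, -0.1748]), 19.8, np.float64(42.8), array([136, 147, 106,  20,   0,  19, 111, 136, 141]))
(array([ 0.5258, -0.2691]), 20.9, np.float64(39.3), array([112, 114,  94,  34,   0,  32,  97, 119, 108]))
(array([ 0.496 , -0.1749]), 19.6, np.float64(42.7), array([147, 132, 110,  21,   0,  20, 109, 138, 144]))
(array([ 0.5261, -0.2689]), 20.7, np.float64(39.5), array([117, 115,  95,  31,   0,  35,  95, 111, 117]))
[ 0.63   0.67  -0.546  1.777  0.446  0.814  0.031]
```

Emit:
step_arm(
  increments=[
    [[0.4, 4.5, 0.2], [0, 0, 0]],
    [[0.4, 4.5, 0.2], [0, 0, 0]],
    [[0.4, 4.5, 0.2], [0, 0, 0]],
    [[0.4, 4.5, 0.2], [0, 0, 0]],
    [[0.4, 4.5, 0.2], [0, 0, 0]],
    [[0.4, 4.5, 0.2], [0, 0, 0]],
    [[0.4, 4.5, 0.2], [0, 0, 0]],
    [[0.4, 4.5, 0], [0, 0, 0]],
    [[0.4, 4.5, 0], [0, 0, 0]],
    [[0, 0, 0], [0, 0, 0]],
  ],
)

```text
clock: 2.2
tool_pos: [0.5474, 0.1926, 0.2011]
eef_rot: [0.653, 0.757, 0.003, -0.002]
contact_force: [0.1, -0.1, 0.3]
opening: 0.997
finger_force: 0.0
```

```bash
python3 - <<'E'
from h import *
s=r.get_state();c=r.calibration('wrist');p,d=r.snapshot('wrist');print(s['q'].round(2),s['tool_pos'],s['eef_rot'].round(3))
cv2.imwrite('pics/w2.png',p[...,::-1]);np.savez('pics/w2',p=p,d=d,**c)
P=cloud(c,d)
m0=(abs(P[...,0]-.551)<.055)&(abs(P[...,1]-.203)<.055)
for a,b in((.054,.063),(.063,.07),(.112,.124)):
    m=m0&(P[...,2]>a)&(P[...,2]<b)
    nl,lab,st,ce=cv2.connectedComponentsWithStats(m.astype(np.uint8));i=1+st[1:,4].argmax()
    mm=lab==i if a>.1 else m
    v,u=np.nonzero(mm);X=plane(c,np.c_[u,v],np.median(P[mm][:,2]))
    print(a,mm.sum(),np.median(P[mm][:,2]),cv2.minAreaRect((X[:,:2]*1000).astype(np.float32)))
E
```

```text
[-0.12  0.67 -0.5   1.7   0.39  0.87 -0.64] [0.54736468 0.19262839 0.20112367] [ 0.653  0.757  0.003 -0.002]
0.054 3874 0.059210370758476544 ((551.3158569335938, 205.42160034179688), (76.34623718261719, 76.06907653808594), 75.66941833496094)
0.063 791 0.06514837401095491 ((549.821533203125, 209.19338989257812), (46.20034408569336, 43.37905502319336), 9.711684226989746)
0.112 1421 0.11693668667035007 ((549.9534301757812, 208.09390258789062), (19.65325164794922, 45.82461166381836), 8.200410842895508)
```

View pics/w2.png

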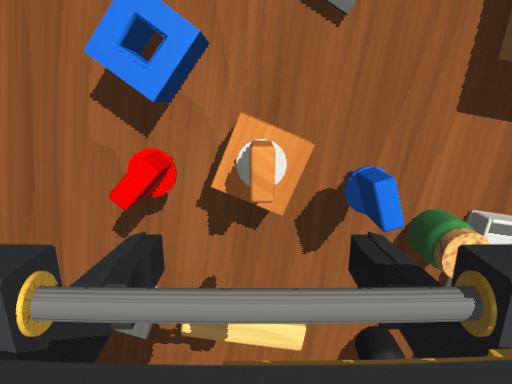

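The key handle is at (262,170), 45.8 x 19.7 mm with its top at z 0.117, which matches the given sizes. The stand measures 76 mm. The red and blue keys are clear on both sides. I approach first and check the settled pose.

Emit:
step_arm(
  increments=[
    [[0.2, 1.5, -1], [0, 0, 0]],
    [[0, 0, -1], [0, 0, 0]],
    [[0, 0, -1], [0, 0, 0]],
    [[0, 0, -1], [0, 0, 0]],
    [[0, 0, -1], [0, 0, 0]],
    [[0, 0, -1], [0, 0, 0]],
    [[0, 0, 0], [0, 0, 0]],
    [[0, 0, 0], [0, 0, 0]],
    [[0, 0, 0], [0, 0, 0]],
    [[0, 0, 0], [0, 0, 0]],
  ],
  fingers=0.65,
  grip_force=60,
)

```text
clock: 3.25
tool_pos: [0.5508, 0.1989, 0.1413]
eef_rot: [0.657, 0.754, 0.001, 0.0]
contact_force: [-0.7, -0.1, -0.5]
opening: 0.646
finger_force: 0.0
```

```bash
cat > key.py <<'E'
from h import *
def key(zlo=.108,zhi=.128,ctr=(.551,.205)):
    c=r.calibration('wrist');p,d=r.snapshot('wrist');P=cloud(c,d)
    m=(abs(P[...,0]-ctr[0])<.035)&(abs(P[...,1]-ctr[1])<.04)&(P[...,2]>zlo)&(P[...,2]<zhi)
    hsv=cv2.cvtColor(p,cv2.COLOR_RGB2HSV);m&=hsv[...,1]>100
    v,u=np.nonzero(m);z=np.median(P[m][:,2]);X=plane(c,np.c_[u,v],z)
    return m.sum(),round(float(z),4),cv2.minAreaRect((X[:,:2]*1000).astype(np.float32)),(v.min(),v.max())
E
python3 -c "
from key import *
print(key());print(r.get_state()['tool_pos'])"
```

```text
(np.int64(2207), 0.117, ((549.4853515625, 208.73048400878906), (19.1227970123291, 46.02748107910156), 8.462791442871094), (np.int64(164), np.int64(235)))
[0.55072459 0.19885463 0.14121648]
```

Emit:
step_arm(
  increments=[
    [[-0.1, 0.9, -0.7], [0, 0, 0]],
    [[0, 0, -1], [0, 0, 0]],
    [[0, 0, -1], [0, 0, 0]],
    [[0, 0, -1], [0, 0, 0]],
    [[0, 0, -1], [0, 0, 0]],
    [[0, 0, -1], [0, 0, 0]],
    [[0, 0, -1], [0, 0, 0]],
    [[0, 0, 0], [0, 0, 0]],
    [[0, 0, 0], [0, 0, 0]],
    [[0, 0, 0], [0, 0, 0]],
  ],
)

```text
clock: 4.3
tool_pos: [0.5498, 0.2079, 0.0741]
eef_rot: [0.657, 0.754, 0.0, 0.0]
contact_force: [0.1, -0.0, -0.1]
opening: 0.65
finger_force: 0.0
```

Emit:
step_arm(
  increments=[
    [[0, 0, 0], [0, 0, 0]],
    [[0, 0, 0], [0, 0, 0]],
    [[0, 0, 0], [0, 0, 0]],
    [[0, 0, 0], [0, 0, 0]],
    [[0, 0, 0], [0, 0, 0]],
    [[0, 0, 0], [0, 0, 0]],
    [[0, 0, 0], [0, 0, 0]],
    [[0, 0, 0], [0, 0, 0]],
    [[0, 0, 0], [0, 0, 0]],
    [[0, 0, 0], [0, 0, 0]],
  ],
  fingers=0,
  grip_force=60,
)

```text
clock: 5.3
tool_pos: [0.5496, 0.2077, 0.0738]
eef_rot: [0.657, 0.754, 0.0, 0.0]
contact_force: [1.6, -0.1, 0.2]
opening: 0.221
finger_force: 60.0
```

Emit:
step_arm(
  increments=[
    [[0, 0, 1.0], [0, 0, 0]],
    [[0, 0, 1.5], [0, 0, 0]],
    [[0, 0, 1.5], [0, 0, 0]],
    [[0, 0, 1.5], [0, 0, 0]],
    [[0, 0, 1.5], [0, 0, 0]],
    [[0, 0, 1.5], [0, 0, 0]],
    [[0, 0, 1.5], [0, 0, 0]],
    [[0, 0, 1.5], [0, 0, 0]],
    [[0, 0, 0.5], [0, 0, 0]],
    [[0, 0, 0], [0, 0, 0]],
  ],
)

```text
clock: 6.3
tool_pos: [0.5496, 0.2078, 0.1945]
eef_rot: [0.657, 0.754, 0.001, 0.0]
contact_force: [-0.7, 0.2, -1.5]
opening: 0.217
finger_force: 60.0
```

```bash
python3 - <<'E'
from key import *
s=r.get_state();t=s['tool_pos'];print(t,s['contact_force'].round(2),s['opening'])
k=key(t[2]+.03,t[2]+.06,t[:2]);print(k)
n,lab,=0,0
# empty stand hole from wrist, and key from scene
c=r.calibration('wrist');p,d=r.snapshot('wrist');P=cloud(c,d);cv2.imwrite('pics/w3.png',p[...,::-1])
m=(abs(P[...,0]-.551)<.055)&(abs(P[...,1]-.205)<.055)&(P[...,2]>.05)&(P[...,2]<.066)
X=P[m];print('stand',m.sum(),cv2.minAreaRect((X[:,:2]*1000).astype(np.float32)))
c=r.calibration('top');p,d=r.snapshot('top');P=cloud(c,d)
m=(abs(P[...,0]-t[0])<.03)&(abs(P[...,1]-t[1])<.03)&(P[...,2]>t[2]-.07)&(P[...,2]<t[2]-.0)
print('top',m.sum())
c=r.calibration('scene');p,d=r.snapshot('scene');P=cloud(c,d);cv2.imwrite('pics/s3.png',cv2.resize(p[90:220,200:370],None,fx=4,fy=4)[...,::-1])
for z in np.arange(t[2]-.09,t[2]-.0,.006):
    m=(abs(P[...,0]-t[0])<.04)&(abs(P[...,1]-t[1])<.04)&(abs(P[...,2]-z)<.003)
    if m.sum()>1: print(round(z,3),m.sum(),P[m].mean(0).round(4),P[m].min(0).round(3),P[m].max(0).round(3))
E
```

```text
[0.54956272 0.20777688 0.19450683] [-0.74  0.17 -1.45] 0.2169424304298143
(np.int64(3605), 0.2378, ((548.8450927734375, 213.91128540039062), (37.937416076660156, 40.70082473754883), 49.113006591796875), (np.int64(207), np.int64(287)))
stand 3708 ((551.4038696289062, 205.25718688964844), (76.3077392578125, 76.26193237304688), 75.70397186279297)
top 0
0.129 6 [0.5505 0.2012 0.1284] [0.548 0.192 0.126] [0.554 0.212 0.13 ]
0.135 5 [0.5514 0.2004 0.1336] [0.546 0.192 0.132] [0.555 0.213 0.136]
0.141 6 [0.5525 0.1965 0.1396] [0.547 0.19  0.138] [0.556 0.201 0.141]
0.147 6 [0.5539 0.2005 0.1469] [0.549 0.195 0.144] [0.556 0.211 0.149]
0.153 4 [0.5519 0.2018 0.1523] [0.548 0.198 0.151] [0.554 0.208 0.154]
0.159 9 [0.5539 0.1995 0.159 ] [0.547 0.191 0.156] [0.559 0.21  0.161]
0.165 5 [0.5518 0.2029 0.1643] [0.547 0.197 0.163] [0.556 0.209 0.165]
0.177 3 [0.5647 0.1909 0.1789] [0.561 0.188 0.179] [0.568 0.196 0.179]
0.183 31 [0.5611 0.1977 0.1831] [0.544 0.179 0.18 ] [0.575 0.224 0.185]
0.189 25 [0.5577 0.198  0.1877] [0.541 0.178 0.186] [0.574 0.226 0.191]
```

View pics/s3.png

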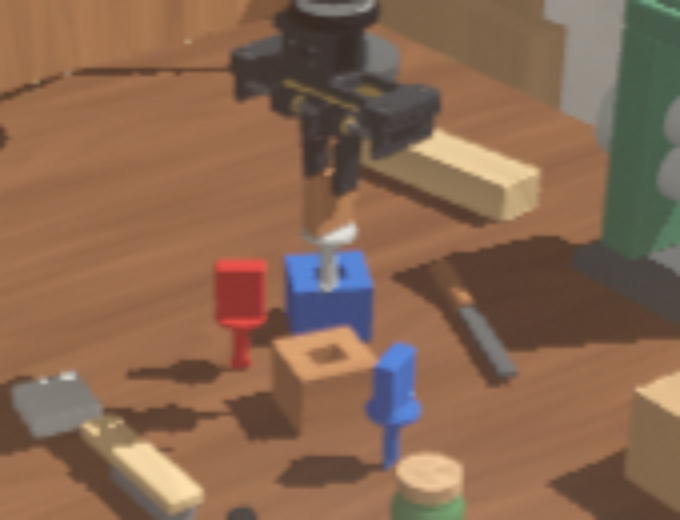

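The key hangs upright in the gripper, with the stand empty below it. I cross-check the screw centres against the saved top view.

```bash
python3 - <<'E'
from screws import *
for n in('top','scene'):
    z=np.load(f'pics/{n}.npz')
    for o in screws(z['p'],z['d'],{k:z[k] for k in('fov_y','cx','cy','k1','R','t')}):print(n,o)
E
```

```text
top (array([ 0.4937, -0.1756]), 18.4, np.float64(42.3), array([10, 13,  7,  1,  0,  3,  8, 11, 11]))
top (array([ 0.5252, -0.272 ]), 20.0, np.float64(38.1), array([13,  8,  7,  3,  0,  0, 11,  9, 12]))
scene (array([ 0.5018, -0.1798]), 23.8, np.float64(-27.2), array([4, 0, 3, 0, 2, 1, 1, 2, 2]))
scene (array([ 0.5329, -0.2789]), 20.8, np.float64(38.5), array([3, 3, 2, 1, 1, 2, 1, 2, 5]))
```

Emit:
step_arm(
  increments=[
    [[-0.7, -4.8, 0], [0, 0, 4.35]],
    [[-0.7, -4.8, 0], [0, 0, 4.35]],
    [[-0.7, -4.8, 0], [0, 0, 4.35]],
    [[-0.7, -4.8, 0], [0, 0, 4.35]],
    [[-0.7, -4.8, 0], [0, 0, 4.35]],
    [[-0.7, -4.8, 0], [0, 0, 4.35]],
    [[-0.7, -4.8, 0], [0, 0, 4.35]],
    [[-0.5, -4.7, 0], [0, 0, 4.35]],
    [[0, 0, 0], [0, 0, 0]],
    [[0, 0, 0], [0, 0, 0]],
  ],
)

```text
clock: 7.5
tool_pos: [0.4947, -0.1768, 0.193]
eef_rot: [0.403, 0.915, 0.0, -0.001]
contact_force: [0.4, 0.8, -1.4]
opening: 0.22
finger_force: 60.0
```

Emit:
step_arm(
  increments=[
    [[0, 0, -1], [0, 0, 0]],
    [[0, 0, -1], [0, 0, 0]],
    [[0, 0, -1], [0, 0, 0]],
    [[0, 0, -1], [0, 0, 0]],
    [[0, 0, -1], [0, 0, 0]],
    [[0, 0, -0.5], [0, 0, 0]],
    [[0, 0, 0], [0, 0, 0]],
    [[0, 0, 0], [0, 0, 0]],
    [[0, 0, 0], [0, 0, 0]],
    [[0, 0, 0], [0, 0, 0]],
  ],
)

```text
clock: 8.5
tool_pos: [0.4957, -0.1754, 0.1392]
eef_rot: [0.401, 0.916, 0.0, 0.0]
contact_force: [0.5, 1.2, -1.2]
opening: 0.222
finger_force: 60.0
```

```bash
python3 - <<'E'
from screws import *
s=r.get_state();print(s['q'].round(2),s['tool_pos'],s['eef_rot'].round(4),np.degrees(2*np.arctan2(s['eef_rot'][1],s['eef_rot'][0])))
c=r.calibration('wrist');p,d=r.snapshot('wrist')
try:
    for o in screws(p,d,c):print(o)
except Exception as e: print(e)
cv2.imwrite('pics/w4.png',p[...,::-1])
p,d=r.snapshot('scene');cv2.imwrite('pics/s4.png',cv2.resize(p[120:250,110:280],None,fx=4,fy=4,interpolation=2)[...,::-1])
E
```

```text
[ 0.64  0.73 -0.65  1.92  0.65  0.72  0.35] [ 0.49574836 -0.17544452  0.13915342] [4.013e-01 9.160e-01 1.000e-04 5.000e-04] 132.68709057920165
(array([ 0.4929, -0.1718]), 19.1, np.float64(41.4), array([76, 74, 62, 34, 27, 32, 64, 73, 77]))
(array([0., 0.]), 0.0, np.float64(-45.0), array([0, 0, 0, 0, 0, 0, 0, 0, 0]))
```

View pics/s4.png

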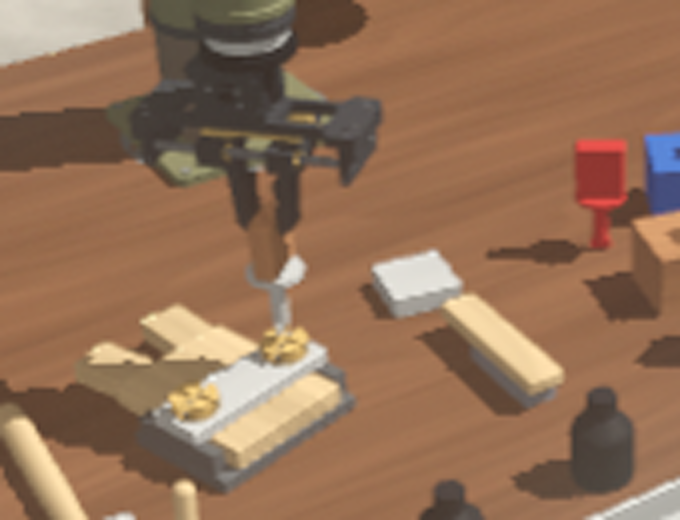

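The blade is above the left screw and nearly aligned. I lower it slowly.

Emit:
step_arm(
  increments=[
    [[0, 0, -0.2], [0, 0, 0]],
    [[0, 0, -0.2], [0, 0, 0]],
    [[0, 0, -0.2], [0, 0, 0]],
    [[0, 0, -0.2], [0, 0, 0]],
    [[0, 0, -0.2], [0, 0, 0]],
    [[0, 0, -0.2], [0, 0, 0]],
    [[0, 0, 0], [0, 0, 0]],
    [[0, 0, 0], [0, 0, 0]],
    [[0, 0, 0], [0, 0, 0]],
    [[0, 0, 0], [0, 0, 0]],
  ],
)

```text
clock: 9.6
tool_pos: [0.4955, -0.1753, 0.1268]
eef_rot: [0.401, 0.916, 0.0, 0.0]
contact_force: [0.5, -1.0, -1.9]
opening: 0.219
finger_force: 60.0
```

Emit:
step_arm(
  increments=[
    [[0, 0, -0.1], [0, 0, 0]],
    [[0, 0, -0.1], [0, 0, 0]],
    [[0, 0, -0.1], [0, 0, 0]],
    [[0, 0, -0.1], [0, 0, 0]],
    [[0, 0, 0], [0, 0, 0]],
    [[0, 0, 0], [0, 0, 0]],
    [[0, 0, 0], [0, 0, 0]],
    [[0, 0, 0], [0, 0, 0]],
    [[0, 0, 0], [0, 0, 0]],
    [[0, 0, 0], [0, 0, 0]],
  ],
)

```text
clock: 10.6
tool_pos: [0.4954, -0.1753, 0.1228]
eef_rot: [0.401, 0.916, 0.0, 0.0]
contact_force: [0.8, 0.4, -1.6]
opening: 0.222
finger_force: 60.0
```

Emit:
step_arm(
  increments=[
    [[0, 0, 0], [0, 0, -4]],
    [[0, 0, 0], [0, 0, -4]],
    [[0, 0, 0], [0, 0, -4]],
    [[0, 0, 0], [0, 0, -4]],
    [[0, 0, 0], [0, 0, -4]],
    [[0, 0, 0], [0, 0, -4]],
    [[0, 0, 0], [0, 0, -4]],
    [[0, 0, 0], [0, 0, -4]],
    [[0, 0, 0], [0, 0, -4]],
    [[0, 0, 0], [0, 0, -4]],
  ],
)

```text
clock: 11.6
tool_pos: [0.4956, -0.175, 0.1227]
eef_rot: [0.691, 0.723, 0.0, 0.0]
contact_force: [-0.1, -0.5, -2.1]
opening: 0.22
finger_force: 60.0
```

```bash
cat > st.py <<'E'
from plant import r
import numpy as np
s=r.get_state();e=s['eef_rot'];print(s['clock'],s['tool_pos'].round(4),'yaw',np.degrees(2*np.arctan2(e[1],e[0])).round(1),'F',s['contact_force'].round(1),'M',s['moment'].round(3),'q',s['q'].round(2),s['opening'].round(3))
E
python3 st.py
```

```text
Traceback (most recent call last):
  File "st.py", line 3, in <module>
    s=r.get_state();e=s['eef_rot'];print(s['clock'],s['tool_pos'].round(4),'yaw',np.degrees(2*np.arctan2(e[1],e[0])).round(1),'F',s['contact_force'].round(1),'M',s['moment'].round(3),'q',s['q'].round(2),s['opening'].round(3))
                                                                                                                                                                                                           ^^^^^^^^^^^^^^^^^^
AttributeError: 'float' object has no attribute 'round'
```

Both readings are smooth. I continue with another 40 degrees, then check the moment.

Emit:
step_arm(
  increments=[
    [[0, 0, 0], [0, 0, -4]],
    [[0, 0, 0], [0, 0, -4]],
    [[0, 0, 0], [0, 0, -4]],
    [[0, 0, 0], [0, 0, -4]],
    [[0, 0, 0], [0, 0, -4]],
    [[0, 0, 0], [0, 0, -3]],
    [[0, 0, 0], [0, 0, -3]],
    [[0, 0, 0], [0, 0, -3]],
    [[0, 0, 0], [0, 0, -3]],
    [[0, 0, 0], [0, 0, -3]],
  ],
)

```text
clock: 12.6
tool_pos: [0.4959, -0.1748, 0.1228]
eef_rot: [0.876, 0.482, 0.001, 0.0]
contact_force: [1.2, 0.6, -2.5]
opening: 0.219
finger_force: 60.0
```

```bash
sed -i "s/,s\['opening'\].round(3)//" st.py; python3 st.py
```

```text
12.6 [ 0.4959 -0.1748  0.1228] yaw 57.6 F [ 1.2  0.6 -2.5] M [ 0.122 -0.232  0.11 ] q [ 0.41  0.69 -0.26  1.94  0.32  0.54 -0.63]
```

Emit:
step_arm(
  increments=[
    [[0, 0, 0], [0, 0, -2]],
    [[0, 0, 0], [0, 0, -2]],
    [[0, 0, 0], [0, 0, -2]],
    [[0, 0, 0], [0, 0, -2]],
    [[0, 0, 0], [0, 0, -2]],
    [[0, 0, 0], [0, 0, -2]],
    [[0, 0, 0], [0, 0, -2]],
    [[0, 0, 0], [0, 0, -2]],
    [[0, 0, 0], [0, 0, -2]],
    [[0, 0, 0], [0, 0, -2]],
  ],
)

```text
clock: 13.6
tool_pos: [0.4956, -0.1752, 0.1228]
eef_rot: [0.947, 0.322, 0.0, 0.0]
contact_force: [1.8, 0.6, -2.4]
opening: 0.221
finger_force: 60.0
```

```bash
python3 st.py
```

```text
13.6 [ 0.4956 -0.1752  0.1228] yaw 37.5 F [ 1.8  0.6 -2.4] M [ 0.355 -0.455  0.081] q [ 0.35  0.69 -0.16  1.95  0.2   0.52 -0.87]
```

Emit:
step_arm(
  increments=[
    [[0, 0, 0], [0, 0, -2]],
    [[0, 0, 0], [0, 0, -2]],
    [[0, 0, 0], [0, 0, -2]],
    [[0, 0, 0], [0, 0, -2]],
    [[0, 0, 0], [0, 0, -2]],
    [[0, 0, 0], [0, 0, -2]],
    [[0, 0, 0], [0, 0, -2]],
    [[0, 0, 0], [0, 0, 0]],
    [[0, 0, 0], [0, 0, 0]],
    [[0, 0, 0], [0, 0, 0]],
  ],
)

```text
clock: 14.6
tool_pos: [0.4955, -0.1753, 0.1228]
eef_rot: [0.979, 0.205, 0.0, 0.0]
contact_force: [2.5, 0.9, -2.0]
opening: 0.219
finger_force: 60.0
```

```bash
python3 st.py
```

```text
14.6 [ 0.4955 -0.1753  0.1228] yaw 23.7 F [ 2.5  0.9 -2. ] M [ 0.389 -0.552  0.103] q [ 0.31  0.69 -0.09  1.95  0.12  0.51 -1.02]
```

Emit:
step_arm(
  increments=[
    [[0, 0, 0], [0, 0, -2]],
    [[0, 0, 0], [0, 0, -2]],
    [[0, 0, 0], [0, 0, -2]],
    [[0, 0, 0], [0, 0, -2]],
    [[0, 0, 0], [0, 0, -2]],
    [[0, 0, 0], [0, 0, 0]],
    [[0, 0, 0], [0, 0, 0]],
    [[0, 0, 0], [0, 0, 0]],
    [[0, 0, 0], [0, 0, 0]],
    [[0, 0, 0], [0, 0, 0]],
  ],
)

```text
clock: 15.6
tool_pos: [0.4955, -0.1753, 0.1228]
eef_rot: [0.993, 0.119, 0.0, -0.0]
contact_force: [1.8, 1.7, -1.6]
opening: 0.22
finger_force: 60.0
```

```bash
python3 st.py; python3 - <<'E'
from screws import *
for n in('top','wrist'):
    c=r.calibration(n);p,d=r.snapshot(n)
    try:
        for o in screws(p,d,c):print(n,o)
    except Exception as e:print(n,e)
    cv2.imwrite(f'pics/{n}5.png',p[...,::-1])
E
```

```text
15.6 [ 0.4955 -0.1753  0.1228] yaw 13.7 F [ 1.8  1.7 -1.6] M [ 0.411 -0.615  0.115] q [ 0.28  0.69 -0.04  1.95  0.06  0.51 -1.14]
top (array([ 0.493 , -0.1614]), 9.0, np.float64(-30.9), array([2, 1, 0, 0, 0, 0, 0, 1, 0]))
top (array([0., 0.]), 0.0, np.float64(-45.0), array([0, 0, 0, 0, 0, 0, 0, 0, 0]))
wrist (array([ 0.5033, -0.1728]), 18.3, np.float64(24.0), array([61, 53, 43, 31, 34, 35, 42, 54, 57]))
wrist (array([ 0.526 , -0.2691]), 21.2, np.float64(39.0), array([198, 194, 173,  69,   0,  63, 171, 201, 199]))
```

View pics/wrist5.png

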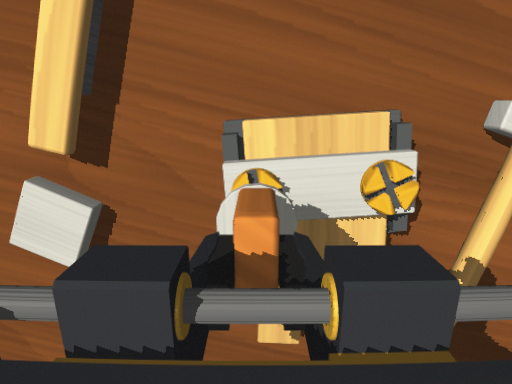

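The wrist view shows the blade still seated, with the slot at (258,178) in line with the handle. The right screw is at (389,187). The moment is still at friction level, so I keep turning.

Emit:
step_arm(
  increments=[
    [[0, 0, 0], [0, 0, -2]],
    [[0, 0, 0], [0, 0, -2]],
    [[0, 0, 0], [0, 0, -2]],
    [[0, 0, 0], [0, 0, -2]],
    [[0, 0, 0], [0, 0, 0]],
    [[0, 0, 0], [0, 0, 0]],
    [[0, 0, 0], [0, 0, 0]],
    [[0, 0, 0], [0, 0, 0]],
    [[0, 0, 0], [0, 0, 0]],
    [[0, 0, 0], [0, 0, 0]],
  ],
)

```text
clock: 16.7
tool_pos: [0.4955, -0.1753, 0.1228]
eef_rot: [0.999, 0.05, 0.0, 0.0]
contact_force: [2.0, 1.7, -1.8]
opening: 0.217
finger_force: 60.1
```

```bash
python3 st.py
```

```text
16.7 [ 0.4955 -0.1753  0.1228] yaw 5.7 F [ 2.   1.7 -1.8] M [ 0.451 -0.741  0.342] q [ 0.26  0.69 -0.01  1.95  0.01  0.5  -1.23]
```

The moment rose to 0.34 N m after 127 degrees including slack, so the left screw is at its stop. I relieve the blade, lift, and head to the right screw.

Emit:
step_arm(
  increments=[
    [[0, 0, 0], [0, 0, 3]],
    [[0, 0, 0], [0, 0, 3]],
    [[0, 0, 0.5], [0, 0, 0]],
    [[0, 0, 0.8], [0, 0, 0]],
    [[0, 0, 1], [0, 0, 0]],
    [[0, 0, 0.7], [0, 0, 0]],
    [[0.8, -2.4, 0], [0, 0, 8]],
    [[0.8, -2.4, 0], [0, 0, 8]],
    [[0.8, -2.4, 0], [0, 0, 8]],
    [[0.6, -2.2, 0], [0, 0, 8]],
  ],
)

```text
clock: 17.7
tool_pos: [0.5257, -0.2709, 0.1535]
eef_rot: [0.927, 0.374, 0.0, 0.001]
contact_force: [0.7, 0.4, -0.9]
opening: 0.22
finger_force: 60.0
```

Emit:
step_arm(
  increments=[
    [[0, 0, 0], [0, 0, 8]],
    [[0, 0, 0], [0, 0, 8]],
    [[0, 0, 0], [0, 0, 8]],
    [[0, 0, 0], [0, 0, 8]],
    [[0, 0, 0], [0, 0, 8]],
    [[0, 0, 0], [0, 0, 8]],
    [[0, 0, 0], [0, 0, 8]],
    [[0, 0, 0], [0, 0, 8]],
    [[0, 0, 0], [0, 0, 8]],
    [[0, 0, 0], [0, 0, 8]],
  ],
)

```text
clock: 18.7
tool_pos: [0.525, -0.27, 0.1532]
eef_rot: [0.47, 0.883, -0.001, 0.0]
contact_force: [0.4, -0.1, -1.0]
opening: 0.219
finger_force: 60.0
```

Emit:
step_arm(
  increments=[
    [[0, 0, 0], [0, 0, 5]],
    [[0, 0, 0], [0, 0, 0]],
    [[0, 0, 0], [0, 0, 0]],
    [[0, 0, 0], [0, 0, 0]],
    [[0, 0, 0], [0, 0, 0]],
    [[0, 0, 0], [0, 0, 0]],
    [[0, 0, 0], [0, 0, 0]],
    [[0, 0, 0], [0, 0, 0]],
    [[0, 0, 0], [0, 0, 0]],
    [[0, 0, 0], [0, 0, 0]],
  ],
)

```text
clock: 19.7
tool_pos: [0.5255, -0.2693, 0.1527]
eef_rot: [0.433, 0.901, 0.0, 0.0]
contact_force: [0.4, -0.1, -1.0]
opening: 0.219
finger_force: 60.0
```

```bash
python3 st.py; python3 - <<'E'
from screws import *
s=r.get_state();t=s['tool_pos'];c=r.calibration('wrist');p,d=r.snapshot('wrist');P=cloud(c,d)
for o in screws(p,d,c)[:2]:print(o)
# handle's top in tool frame
hsv=cv2.cvtColor(p,cv2.COLOR_RGB2HSV)
m=(abs(P[...,2]-(t[2]+.0437))<.008)&(np.hypot(P[...,0]-t[0],P[...,1]-t[1])<.045)&(hsv[...,1]>150)
X=P[m][:,:2];e=s['eef_rot'];a=2*np.arctan2(e[1],e[0])
Q=(X-t[:2])@np.array([[np.cos(a),np.sin(a)],[np.sin(a),-np.cos(a)]]).T*1000
print('handle in tool',m.sum(),cv2.minAreaRect(Q.astype(np.float32)),Q.min(0),Q.max(0))
cv2.imwrite('pics/w6.png',p[...,::-1])
E
```

```text
19.7 [ 0.5255 -0.2693  0.1527] yaw 128.7 F [ 0.4 -0.1 -1. ] M [-0.002 -0.152 -0.026] q [ 0.76  0.78 -0.64  1.71  0.59  0.85  0.52]
(array([ 0.4957, -0.1755]), 20.2, np.float64(21.1), array([201, 209, 148,  32,   0,  29, 163, 193, 207]))
(array([ 0.5232, -0.2667]), 18.9, np.float64(39.2), array([72, 64, 58, 38, 46, 37, 59, 64, 67]))
handle in tool 3404 ((5.866449356079102, -6.916370391845703), (33.73606872558594, 35.17948532104492), 89.89530181884766) [-11.72741747 -23.79338306] [23.48036442  9.94368974]
```

View pics/w6.png

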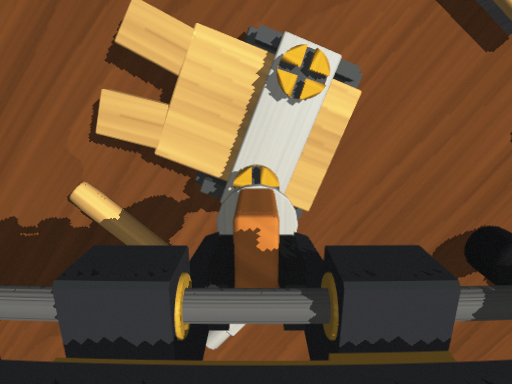

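The left slot now reads 21.1 degrees against 42.7 before, a turn of 111.6 degrees (1.95 rad), so that screw is tight. The right slot at (257,175) lines up with the handle, so I lower into it.

Emit:
step_arm(
  increments=[
    [[0, 0, -0.5], [0, 0, 0.5]],
    [[0, 0, -0.5], [0, 0, 0]],
    [[0, 0, -0.5], [0, 0, 0]],
    [[0, 0, -0.3], [0, 0, 0]],
    [[0, 0, -0.2], [0, 0, 0]],
    [[0, 0, -0.2], [0, 0, 0]],
    [[0, 0, -0.2], [0, 0, 0]],
    [[0, 0, -0.2], [0, 0, 0]],
    [[0, 0, 0], [0, 0, 0]],
    [[0, 0, 0], [0, 0, 0]],
  ],
)

```text
clock: 20.75
tool_pos: [0.5255, -0.2693, 0.1268]
eef_rot: [0.429, 0.903, 0.0, 0.0]
contact_force: [-0.0, -0.1, -1.3]
opening: 0.219
finger_force: 60.0
```

Emit:
step_arm(
  increments=[
    [[0, 0, -0.1], [0, 0, 0]],
    [[0, 0, -0.1], [0, 0, 0]],
    [[0, 0, -0.1], [0, 0, 0]],
    [[0, 0, -0.1], [0, 0, 0]],
    [[0, 0, 0], [0, 0, 0]],
    [[0, 0, 0], [0, 0, 0]],
    [[0, 0, 0], [0, 0, 0]],
    [[0, 0, 0], [0, 0, 0]],
    [[0, 0, 0], [0, 0, 0]],
    [[0, 0, 0], [0, 0, 0]],
  ],
)

```text
clock: 21.75
tool_pos: [0.5254, -0.2694, 0.1228]
eef_rot: [0.429, 0.903, 0.0, 0.0]
contact_force: [-0.0, -0.3, -1.3]
opening: 0.218
finger_force: 60.0
```

```bash
python3 st.py
```

```text
21.75 [ 0.5254 -0.2694  0.1228] yaw 129.2 F [-0.  -0.3 -1.3] M [-0.018 -0.139  0.005] q [ 0.74  0.82 -0.62  1.74  0.63  0.8   0.5 ]
```

Emit:
step_arm(
  increments=[
    [[0, 0, 0], [0, 0, -5]],
    [[0, 0, 0], [0, 0, -5]],
    [[0, 0, 0], [0, 0, -5]],
    [[0, 0, 0], [0, 0, -5]],
    [[0, 0, 0], [0, 0, -5]],
    [[0, 0, 0], [0, 0, -5]],
    [[0, 0, 0], [0, 0, -5]],
    [[0, 0, 0], [0, 0, -5]],
    [[0, 0, 0], [0, 0, -5]],
    [[0, 0, 0], [0, 0, -5]],
  ],
)

```text
clock: 22.75
tool_pos: [0.5257, -0.2689, 0.1226]
eef_rot: [0.771, 0.636, 0.0, -0.0]
contact_force: [0.1, -0.2, -2.6]
opening: 0.221
finger_force: 60.0
```

Emit:
step_arm(
  increments=[
    [[0, 0, 0], [0, 0, -3]],
    [[0, 0, 0], [0, 0, -3]],
    [[0, 0, 0], [0, 0, -3]],
    [[0, 0, 0], [0, 0, -3]],
    [[0, 0, 0], [0, 0, -3]],
    [[0, 0, 0], [0, 0, -2]],
    [[0, 0, 0], [0, 0, -2]],
    [[0, 0, 0], [0, 0, 0]],
    [[0, 0, 0], [0, 0, 0]],
    [[0, 0, 0], [0, 0, 0]],
  ],
)

```text
clock: 23.75
tool_pos: [0.5258, -0.2692, 0.1227]
eef_rot: [0.865, 0.502, 0.0, 0.0]
contact_force: [2.6, 0.4, -3.8]
opening: 0.22
finger_force: 60.0
```

```bash
python3 st.py
```

```text
23.75 [ 0.5258 -0.2692  0.1227] yaw 60.2 F [ 2.6  0.4 -3.8] M [ 0.024 -0.644  0.073] q [ 0.56  0.76 -0.29  1.75  0.32  0.68 -0.42]
```

Emit:
step_arm(
  increments=[
    [[0, 0, 0], [0, 0, -2]],
    [[0, 0, 0], [0, 0, -2]],
    [[0, 0, 0], [0, 0, -2]],
    [[0, 0, 0], [0, 0, -2]],
    [[0, 0, 0], [0, 0, -2]],
    [[0, 0, 0], [0, 0, 0]],
    [[0, 0, 0], [0, 0, 0]],
    [[0, 0, 0], [0, 0, 0]],
    [[0, 0, 0], [0, 0, 0]],
    [[0, 0, 0], [0, 0, 0]],
  ],
)

```text
clock: 24.75
tool_pos: [0.5256, -0.2694, 0.1228]
eef_rot: [0.906, 0.424, 0.0, 0.0]
contact_force: [3.6, -0.5, -4.2]
opening: 0.219
finger_force: 60.0
```

```bash
python3 st.py
```

```text
24.75 [ 0.5256 -0.2694  0.1228] yaw 50.2 F [ 3.6 -0.5 -4.2] M [ 0.012 -0.975  0.114] q [ 0.53  0.76 -0.24  1.75  0.26  0.67 -0.55]
```

Emit:
step_arm(
  increments=[
    [[0, 0, 0], [0, 0, -2]],
    [[0, 0, 0], [0, 0, -2]],
    [[0, 0, 0], [0, 0, -2]],
    [[0, 0, 0], [0, 0, -2]],
    [[0, 0, 0], [0, 0, -2]],
    [[0, 0, 0], [0, 0, -2]],
    [[0, 0, 0], [0, 0, 0]],
    [[0, 0, 0], [0, 0, 0]],
    [[0, 0, 0], [0, 0, 0]],
    [[0, 0, 0], [0, 0, 0]],
  ],
)

```text
clock: 25.75
tool_pos: [0.5256, -0.2694, 0.1228]
eef_rot: [0.945, 0.327, 0.0, 0.0]
contact_force: [2.6, -0.8, -4.4]
opening: 0.218
finger_force: 60.0
```

```bash
python3 st.py
```

```text
25.75 [ 0.5256 -0.2694  0.1228] yaw 38.2 F [ 2.6 -0.8 -4.4] M [-0.161 -1.173  0.11 ] q [ 0.5   0.75 -0.18  1.75  0.2   0.65 -0.7 ]
```

Emit:
step_arm(
  increments=[
    [[0, 0, 0], [0, 0, -2]],
    [[0, 0, 0], [0, 0, -2]],
    [[0, 0, 0], [0, 0, -2]],
    [[0, 0, 0], [0, 0, -2]],
    [[0, 0, 0], [0, 0, -2]],
    [[0, 0, 0], [0, 0, -2]],
    [[0, 0, 0], [0, 0, 0]],
    [[0, 0, 0], [0, 0, 0]],
    [[0, 0, 0], [0, 0, 0]],
    [[0, 0, 0], [0, 0, 0]],
  ],
)

```text
clock: 26.75
tool_pos: [0.5255, -0.2694, 0.1228]
eef_rot: [0.974, 0.227, 0.0, 0.0]
contact_force: [5.3, -0.5, -4.0]
opening: 0.217
finger_force: 60.3
```

```bash
python3 st.py
```

```text
26.75 [ 0.5255 -0.2694  0.1228] yaw 26.2 F [ 5.3 -0.5 -4. ] M [-0.316 -1.253  0.565] q [ 0.46  0.75 -0.12  1.75  0.13  0.64 -0.84]
```

The moment rose to 0.57 N m, so the right screw is at its stop too. I relieve and lift, then check the slot.

Emit:
step_arm(
  increments=[
    [[0, 0, 0], [0, 0, 4]],
    [[0, 0, 0], [0, 0, 4]],
    [[0, 0, 0.5], [0, 0, 0]],
    [[0, 0, 1], [0, 0, 0]],
    [[0, 0, 1.5], [0, 0, 0]],
    [[0, 0, 1.5], [0, 0, 0]],
    [[0, 0, 1], [0, 0, 0]],
    [[0, 1, 0], [0, 0, 8]],
    [[0, 2, 0], [0, 0, 8]],
    [[0, 2, 0], [0, 0, 8]],
  ],
)

```text
clock: 27.75
tool_pos: [0.5238, -0.219, 0.1781]
eef_rot: [0.873, 0.488, -0.001, -0.001]
contact_force: [0.2, 0.5, -1.9]
opening: 0.214
finger_force: 60.0
```

```bash
python3 st.py; python3 - <<'E'
from screws import *
for n in('wrist','top'):
    c=r.calibration(n);p,d=r.snapshot(n)
    for o in screws(p,d,c):print(n,o)
    if n=='wrist':cv2.imwrite('pics/w7.png',p[...,::-1])
E
```

```text
27.75 [ 0.5238 -0.219   0.1781] yaw 58.4 F [ 0.2  0.5 -1.9] M [-0.017 -0.017  0.02 ] q [ 0.49  0.66 -0.29  1.77  0.26  0.76 -0.49]
wrist (array([ 0.4969, -0.1747]), 20.3, np.float64(21.2), array([146, 137, 114,  23,   0,  24, 113, 139, 146]))
wrist (array([ 0.5397, -0.2725]), 14.3, np.float64(25.2), array([23, 11,  8,  6,  2,  5,  8, 10, 24]))
top (array([ 0.4947, -0.1752]), 18.3, np.float64(20.4), array([ 9,  9,  6,  0,  0,  0,  5, 10,  8]))
top (array([0., 0.]), 0.0, np.float64(-45.0), array([0, 0, 0, 0, 0, 0, 0, 0, 0]))
```

Emit:
step_arm(
  increments=[
    [[0.3, 4.7, 0], [0, 0, 4.4]],
    [[0.3, 4.7, 0], [0, 0, 4.4]],
    [[0.3, 4.7, 0], [0, 0, 4.4]],
    [[0.3, 4.7, 0], [0, 0, 4.4]],
    [[0.3, 4.7, 0], [0, 0, 4.4]],
    [[0.3, 4.7, 0], [0, 0, 4.4]],
    [[0.3, 4.7, 0], [0, 0, 4.4]],
    [[0.3, 4.7, 0], [0, 0, 4.4]],
    [[0.2, 4.6, 0], [0, 0, 4.4]],
    [[0, 0, 0], [0, 0, 0]],
  ],
)

```text
clock: 28.85
tool_pos: [0.5503, 0.2114, 0.1785]
eef_rot: [0.655, 0.756, 0.003, -0.002]
contact_force: [-0.4, 0.1, -1.4]
opening: 0.221
finger_force: 60.0
```

Emit:
step_arm(
  increments=[
    [[0, 0, 0], [0, 0, 0]],
    [[0, 0, 0], [0, 0, 0]],
    [[0, 0, 0], [0, 0, 0]],
    [[0, 0, 0], [0, 0, 0]],
    [[0, 0, 0], [0, 0, 0]],
    [[0, 0, 0], [0, 0, 0]],
    [[0, 0, 0], [0, 0, 0]],
    [[0, 0, 0], [0, 0, 0]],
    [[0, 0, 0], [0, 0, 0]],
    [[0, 0, 0], [0, 0, 0]],
  ],
)

```text
clock: 29.85
tool_pos: [0.5514, 0.2027, 0.1777]
eef_rot: [0.657, 0.754, 0.0, -0.0]
contact_force: [-0.2, 0.2, -1.5]
opening: 0.221
finger_force: 60.0
```

```bash
python3 st.py; python3 - <<'E'
from screws import *
c=r.calibration('top');p,d=r.snapshot('top')
for o in screws(p,d,c):print(o)
p,d=r.snapshot('scene');P=cloud(r.calibration('scene'),d);t=r.get_state()['tool_pos']
cv2.imwrite('pics/s8.png',cv2.resize(p[90:220,200:370],None,fx=4,fy=4)[...,::-1])
for z in np.arange(t[2]-.07,t[2]-.02,.01):
    m=(abs(P[...,0]-t[0])<.04)&(abs(P[...,1]-t[1])<.04)&(abs(P[...,2]-z)<.005)
    print(round(z,3),m.sum(),np.median(P[m],axis=0).round(4))
E
```

```text
29.85 [0.5514 0.2027 0.1777] yaw 97.8 F [-0.2  0.2 -1.5] M [-0.062 -0.126  0.003] q [-0.18  0.7  -0.43  1.71  0.38  0.82 -0.65]
(array([ 0.4947, -0.1754]), 18.4, np.float64(20.4), array([13, 11,  6,  2,  1,  0,  7, 12, 12]))
(array([ 0.5257, -0.2718]), 20.0, np.float64(44.2), array([ 9, 11,  8,  2,  0,  1,  9, 11, 16]))
0.108 2 [0.5484 0.1987 0.1072]
0.118 9 [0.5552 0.1947 0.1194]
0.128 8 [0.5563 0.1944 0.1271]
0.138 12 [0.5558 0.195  0.1355]
0.148 10 [0.5562 0.1933 0.1492]
0.158 6 [0.566  0.1969 0.1596]
```

View pics/s8.png

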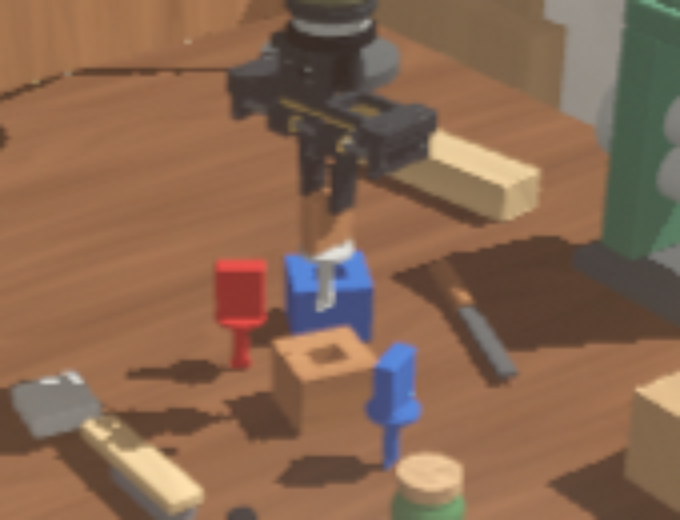

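The scene crop shows the key over the stand, with the shank from the collar at (338,245) to the tip at (322,305). It may be leaning a little, so I check that numerically.

```bash
python3 - <<'E'
from h import *
s=r.get_state();t=s['tool_pos'];e=s['eef_rot'];a=2*np.arctan2(e[1],e[0])
c=r.calibration('wrist');p,d=r.snapshot('wrist');P=cloud(c,d);hsv=cv2.cvtColor(p,cv2.COLOR_RGB2HSV)
T=np.array([[np.cos(a),np.sin(a)],[np.sin(a),-np.cos(a)]])
Q=np.dstack([(P[...,:2]-t[:2])@T.T,P[...,2]-t[2]])*1000
m=(abs(Q[...,2]-44)<10)&(abs(Q[...,1])<8)&(Q[...,0]>-15)&(Q[...,0]<30)&(hsv[...,1]>120)
q=Q[m]
for x in range(-14,30,3):
    k=abs(q[:,0]-x)<1.5
    if k.sum()>3:print('top x',x,k.sum(),np.median(q[k,2]).round(1))
# collar (grey/white) points
m=(hsv[...,1]<60)&(Q[...,2]<5)&(Q[...,2]>-25)&(np.hypot(Q[...,0],Q[...,1])<35)
q=Q[m];print('collar',m.sum())
for x in range(-24,36,4):
    k=(abs(q[:,0]-x)<2)&(abs(q[:,1])<20)
    if k.sum()>3:print('col x',x,k.sum(),np.median(q[k,2]).round(1),q[k,1].min().round(1),q[k,1].max().round(1))
# scene: shank axis by silhouettes
c=r.calibration('scene');p,d=r.snapshot('scene');hsv=cv2.cvtColor(p,cv2.COLOR_RGB2HSV);P=cloud(c,d)
R=np.array(c['R']);
def proj(X):
    X=R@X+c['t'];return cv2.projectPoints(X.reshape(1,1,3),np.zeros(3),np.zeros(3),K(c),np.array([c['k1'],0,0,0.]))[0].ravel()
for dz in(-.0,-.01,-.02,-.03,-.04,-.05,-.06,-.069):
    print('axis',dz,proj(t+[0,0,dz]).round(1))
m=(np.linalg.norm(P-(t-[0,0,.04]),axis=2)<.05)&(hsv[...,1]<70)&(hsv[...,2]>70)
for v in np.unique(np.nonzero(m)[0]):
    u=np.nonzero(m[v])[0];print(v,u.min(),u.max(),u.mean().round(1))
E
```

```text
top x -11 96 43.5
top x -8 209 43.6
top x -5 234 43.6
top x -2 224 43.5
top x 1 228 43.6
top x 4 222 43.6
top x 7 251 43.6
top x 10 235 43.5
top x 13 243 43.6
top x 16 238 43.6
top x 19 268 43.4
top x 22 415 41.2
collar 1393
col x -4 119 -8.5 -20.0 19.5
col x 0 140 -8.2 -19.8 20.0
col x 4 155 -8.4 -19.6 20.0
col x 8 159 -8.5 -19.5 19.9
col x 12 193 -8.5 -19.6 19.7
col x 16 149 -8.5 -18.3 18.5
col x 20 120 -8.7 -14.8 15.0
col x 24 88 -9.4 -7.3 7.9
axis -0.0 [281.7 149. ]
axis -0.01 [281.7 151.5]
axis -0.02 [281.6 154. ]
axis -0.03 [281.6 156.5]
axis -0.04 [281.5 159. ]
axis -0.05 [281.5 161.5]
axis -0.06 [281.4 163.9]
axis -0.069 [281.4 166.1]
150 286 286 286.0
151 284 287 285.5
152 282 287 284.5
153 274 287 281.2
154 276 286 281.0
155 277 285 281.0
156 280 282 281.0
157 279 282 280.5
158 279 282 280.5
159 279 282 280.5
160 280 282 281.0
161 280 282 281.0
162 280 282 281.0
163 279 282 280.5
164 279 282 280.5
165 279 282 280.5
166 279 281 280.0
167 279 279 279.0
```

The handle top is flat across its whole width, so the key is upright and has not slipped. I lower it into the stand.

Emit:
step_arm(
  increments=[
    [[0, 0.2, 0], [0, 0, 0]],
    [[0, 0, -1.5], [0, 0, 0]],
    [[0, 0, -1.5], [0, 0, 0]],
    [[0, 0, -1.0], [0, 0, 0]],
    [[0, 0, -1.0], [0, 0, 0]],
    [[0, 0, -0.5], [0, 0, 0]],
    [[0, 0, -0.5], [0, 0, 0]],
    [[0, 0, 0], [0, 0, 0]],
    [[0, 0, 0], [0, 0, 0]],
    [[0, 0, 0], [0, 0, 0]],
  ],
)

```text
clock: 31.05
tool_pos: [0.5518, 0.2048, 0.1182]
eef_rot: [0.657, 0.754, 0.0, 0.0]
contact_force: [0.8, 0.1, -1.7]
opening: 0.224
finger_force: 60.0
```

Emit:
step_arm(
  increments=[
    [[0, 0, -0.5], [0, 0, 0]],
    [[0, 0, -0.5], [0, 0, 0]],
    [[0, 0, -0.8], [0, 0, 0]],
    [[0, 0, -0.8], [0, 0, 0]],
    [[0, 0, -0.8], [0, 0, 0]],
    [[0, 0, -0.5], [0, 0, 0]],
    [[0, 0, -0.2], [0, 0, 0]],
    [[0, 0, -0.1], [0, 0, 0]],
    [[0, 0, 0], [0, 0, 0]],
    [[0, 0, 0], [0, 0, 0]],
  ],
)

```text
clock: 32.05
tool_pos: [0.5517, 0.2048, 0.076]
eef_rot: [0.657, 0.754, 0.0, 0.0]
contact_force: [0.2, 0.0, -1.8]
opening: 0.219
finger_force: 60.0
```

Clean entry. Now the last 2 mm, then open slowly to a partial width.

Emit:
step_arm(
  increments=[
    [[0, 0, -0.1], [0, 0, 0]],
    [[0, 0, -0.1], [0, 0, 0]],
    [[0, 0, 0], [0, 0, 0]],
    [[0, 0, 0], [0, 0, 0]],
    [[0, 0, 0], [0, 0, 0]],
    [[0, 0, 0], [0, 0, 0]],
    [[0, 0, 0], [0, 0, 0]],
    [[0, 0, 0], [0, 0, 0]],
    [[0, 0, 0], [0, 0, 0]],
    [[0, 0, 0], [0, 0, 0]],
  ],
)

```text
clock: 33.05
tool_pos: [0.5516, 0.2047, 0.0738]
eef_rot: [0.657, 0.754, 0.0, 0.0]
contact_force: [0.6, -0.4, -0.8]
opening: 0.221
finger_force: 60.0
```

Emit:
step_arm(
  increments=[
    [[0, 0, 0], [0, 0, 0]],
    [[0, 0, 0], [0, 0, 0]],
    [[0, 0, 0], [0, 0, 0]],
    [[0, 0, 0], [0, 0, 0]],
    [[0, 0, 0], [0, 0, 0]],
    [[0, 0, 0], [0, 0, 0]],
    [[0, 0, 0], [0, 0, 0]],
    [[0, 0, 0], [0, 0, 0]],
    [[0, 0, 0], [0, 0, 0]],
    [[0, 0, 0], [0, 0, 0]],
  ],
  fingers=0.65,
)

```text
clock: 34.05
tool_pos: [0.5514, 0.2047, 0.0737]
eef_rot: [0.657, 0.754, 0.0, 0.0]
contact_force: [0.5, 0.6, -0.5]
opening: 0.65
finger_force: 0.0
```

Emit:
step_arm(
  increments=[
    [[0, 0, 0.5], [0, 0, 0]],
    [[0, 0, 1], [0, 0, 0]],
    [[0, 0, 1.5], [0, 0, 0]],
    [[0, 0, 2], [0, 0, 0]],
    [[0, 0, 2], [0, 0, 0]],
    [[0, 0, 2], [0, 0, 0]],
    [[0, -1.5, 2], [0, 0, 0]],
    [[0, 0, 1], [0, 0, 0]],
    [[0, 0, 0], [0, 0, 0]],
    [[0, 0, 0], [0, 0, 0]],
  ],
)

```text
clock: 35.05
tool_pos: [0.5511, 0.1902, 0.1935]
eef_rot: [0.657, 0.754, 0.0, -0.0]
contact_force: [0.2, -0.0, -0.2]
opening: 0.653
finger_force: 0.0
```

```bash
python3 st.py; python3 - <<'E'
from screws import *
from key import key
print(key())
# clearer check of right screw
c=r.calibration('top');p,d=r.snapshot('top')
for o in screws(p,d,c):print(o)
E
```

```text
35.05 [0.5511 0.1902 0.1935] yaw 97.8 F [ 0.2 -0.  -0.2] M [-0.022 -0.075  0.036] q [-0.15  0.67 -0.44  1.7   0.37  0.85 -0.62]
(np.int64(1469), 0.117, ((551.4413452148438, 205.15403747558594), (18.994260787963867, 45.571205139160156), 8.53166675567627), (np.int64(146), np.int64(204)))
(array([ 0.4947, -0.1754]), 18.4, np.float64(19.4), array([12, 10,  9,  1,  0,  0,  8, 13, 10]))
(array([ 0.5257, -0.2718]), 20.0, np.float64(44.6), array([10, 12,  6,  2,  0,  1,  7, 13, 14]))
```

```bash
python3 -c "
from plant import r
print(r.finish_job())"
```

```text
the job is handed in; nothing more can be done
None
```

I turned both clamp screws up against their stops, hung the key back upright in its stand, let go and handed the job in at about 35 s; `finish_job` returned no verdict. The left screw measured 1.95 rad of turn; the right screw's stop I judged from the turning moment rising to 0.57 N m, against about 0.11 N m of friction.

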